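Get the keyed hub out from behind its neighbours and test-fit it on the gear unit

TASK

The steel keyed hub stands hemmed in on the kit board. Clear the yellow can, the red-domed indicator and the blue-capped cylinder off to the grey side mat, standing all three upright on it, and only then fetch the hub and seat it fully home on the gear unit's keyed shaft, its keyway over the key. With the hub seated, stand each of the three back upright on the pad of its own colour (can on yellow, indicator on red, cylinder on blue), and leave the little pressure gauge on the board undisturbed.

Things in the scene. Friction and masses are not known exactly. Their poses are not given: they have to be found in the camera images.
- can: yellow spray can with a dark band and a narrow yellow cap, standing upright on the yellow pad: 52 mm diameter, 120 mm tall; straight side from 2 to 98 mm above its base, cone and 26 mm cap above. Origin at the centre of its underside, z up. About 0.3 kg
- indicator: position indicator: black upright cylinder with a red domed top, standing on the red pad: 52 mm diameter, 108 mm tall; straight black side to 88 mm above its base, dome above. Origin at the centre of its underside, z up. About 0.3 kg
- cylinder: small pneumatic cylinder standing upright on the blue pad: bare aluminium tube 48 mm diameter from 22 to 94 mm above its base, between two blue end caps of 52 mm diameter; 120 mm tall in all. Origin at the centre of its underside, z up. About 0.35 kg
- hub: steel ring standing on end on the kit board (top 12 mm above the bench): 24-sided, 52 mm across flats (flats on its +-x and +-y sides), 40 mm tall; 28 mm through bore along z, and a full-height keyway 14 mm wide cut from the bore to 20 mm from the axis on its +x side, marked by an orange stripe on the rim and outside. Origin on the axis at the underside, z up. 0.35 kg
- pad_yellow: yellow pad, a flat fixed disc 76 mm across and 3 mm thick lying on the dark grey kit board (its top is 15 mm above the bench); origin at the centre of its underside, z up. Home of the can
- pad_red: red pad, a flat fixed disc 76 mm across and 3 mm thick lying on the dark grey kit board (its top is 15 mm above the bench); origin at the centre of its underside, z up. Home of the indicator
- pad_blue: blue pad, a flat fixed disc 76 mm across and 3 mm thick lying on the dark grey kit board (its top is 15 mm above the bench); origin at the centre of its underside, z up. Home of the cylinder
- mat: plain light grey side mat with two thin white lines along its long edges, on the bench to one side of the kit board, fixed: 250 mm (its x) by 130 mm (its y), 3 mm thick, flat. Origin at the centre of its underside, z up. Room for three things in a row along x, 80 mm apart
- shaft (a point): keyed steel shaft upright on the fixed lime green gear unit (124 mm square). Point: on its axis at the aluminium face 60 mm above the bench, where the seated hub's underside rests; z up. Shaft 21 mm diameter for 34 mm, then tapers to a 12 mm tip at 42 mm. Orange key 8 mm wide on the +x side, out to 15.5 mm from the axis, 18 mm tall. The hub drops on within about 10 degrees and 3 mm
- gauge: pressure gauge lying face up near a front corner of the kit board: dark disc of 42 mm diameter, 20 mm thick, white dial, brass stem on its -x side reaching 31 mm from its axis. To be left where it is. Origin at the centre of its underside, z up

How it is judged:
By the outcome, as a careful person would: the job done as asked, in the order asked, and still so for the second after the job is handed in, with the robot touching nothing.
It also fails if it takes over 141 s, if anything falls off the work surface, if the arm or the gripper's body presses on something with over 40 N, if the wrist force passes 120 N, or if a joint passes its speed limit or range.

ROBOT

A 6-joint arm with a two-finger parallel gripper is mounted at the origin on the work surface. World frame = base frame: x ahead of the robot, y to its left, z up, the work surface at z = 0. Lengths are in m, angles in rad, forces in N, time in s.
With the tool pointing down it reaches from about 0.4 to 0.925 m from the base axis. Payload 12.5 kg.
Tool frame: the origin (TCP) lies on the mounting face of the last link; the fingertips stand ahead of it and the grasp point (between the pads) lies 171 mm ahead of it (ctrl.tip_extent is the z of the fingertips in the tool frame, in m); z points along the fingers, y is the line along which they close (so a half turn about z gives the same grasp; the last joint's range is limited). The gripper opens to 95 mm and grips with 3 to 60 N. Pads are 20 mm wide; open, the fingers measure 119 mm over their backs; the gripper's body (75 mm by 180 mm) begins 59 mm behind the grasp point.
Start: joints at [-1.262, 0.491, 1.559, -0, 1.092, -0.106], TCP at [0.252, -0.572, 0.405] pointing down, gripper open.
Joint ranges: [-3.1, 3.1], [-0.84, 2.19], [0.05, 2.79], [-1.13, 4.28], [0.06, 2.93], [-2.69, 2.69]. Speed limits (rad/s): [2.22, 2.22, 2.79, 3.14, 3.14, 3.14].

INTERFACE

Orientations are given as a unit quaternion [w, x, y, z].
In Python, from workcell import monitor, cams, ctrl, outline_of, landmark_of gives the robot as it stands.
- The arm moves only by the tool carry_out, never from a script. Its argument "series" is a list of rows, each a list of 3 entries, a list of its own where there are three numbers: the gripper's target within -1 to 1 (shut at 1, half-way at 0, fully open at -1), then the shift along the tool's x, y, z each as a share of 150 mm, from -1 to 1, then the turn, a rotation vector about the tool's x, y, z each as a share of 90 degrees, from -1 to 1. In form: [[gripper, [dx, dy, dz], [rx, ry, rz]], ...]. A call has 1 to 10 rows; each row is the pose to reach, as a shift and turn from the pose commanded when the call began, along the tool's axes at that moment; what a row does not reach only later rows make up. A row lasts 1/10 s, in which the tool goes at most 50 mm and 8.59 degrees, less where a joint would pass 70% of its speed; a pose out of reach is approached as far as the arm can. A call with a number of a shift or a turn outside -1 to 1 is refused whole. A call with a gripper value outside its range is refused whole. The fingers move at their own pace and stop on an object; "grip_force" is the grip in N (left out, the last holds). Time passes only in rows, so rows that repeat a pose let the fingers close. It gives the time, the measured TCP pose, the force, the opening and the grip force at its end, in the units of the state.
- monitor.get_obs(): the state, without advancing time (a new reading comes with each control period).
- cams.grab_frame(name): name is "side" or "top"; returns a dict with "pixels" (420x560x3 uint8, red, green, blue), "z_map" (420x560 float32, m along the optical axis (not along the pixel's ray), 0 where there is no reading), "mtx" (3x3 intrinsics, pixels), "k1" (the pictures are not rectified: a ray, as slopes to the right and down, at radius r is drawn at 1 + k1 r^2 times it, then the intrinsics apply), "view" (4x4, takes a point from world to camera coordinates). Camera axes: x right, y down, z forward; pixel columns grow to the right and rows downward; lengths in m; the calibration is good to about 2 mm. A picture is of the moment at which its call begins.
- ctrl.close_job(): hands the job in; it is judged then, once.
Trained networks look in a picture, given as the dict that the camera call returned (one of the last four; its "shot" number tells which), for a name from the list of things; names that differ only in an ending like _2 or _b are one class to them, and where a whole thing is asked for, a point or a joint stands for the part that bears it (a point fixed in the world has none). Each returns a list of dicts, best first, with "p" (0 to 1); they miss things now and then, are a little off and sometimes report something else, mostly with a low value. They report only what shows in the picture. A call takes as long as a camera call.
- outline_of(picture, label): "pixels" (420x560 bool, what is visible of it) and "at" ([column, row] in pixels, amid what is visible of it).
- landmark_of(picture, label): "at" ([column, row] in pixels: a listed point, or the origin of a listed thing).
The state is a dict: "time_s": time; "joints": joint angles; "qd": joint speeds; "joint_efforts": joint torques, N m; "tool_pos": TCP position; "tool_rot": TCP orientation; "contact_force": force on the tool from outside, world axes, zero at the start; "moment": the same for the moment, N m; "finger_gap": finger opening in m; "gripper_force": force on a finger pad.
Only numpy, scipy, OpenCV 4.12 (cv2) and the standard library are available. Lean on these libraries where they do the work, as an engineer would, in place of code of your own. Each camera call takes 0.05 s, during which the arm holds its last target. There are 200 camera calls.

## Working session

There is one attempt and no reset: what is moved stays moved. The work goes in short steps, Python scripts to look and compute and a tool call to move; the robot and the scene stay as the last step left them, time stands still between calls to the robot, and variables do not carry over. Pictures are saved under pics/ and viewed, at most 14 in all, crops included, and the job is handed in when it is done.

Besides the shell and the picture viewer there is one more tool, called after ">>>" as name(argument=value, ...) on one line, values as JSON. carry_out: Moves the arm, as the interface text tells. Its arguments: {"type":"object","properties":{"series":{"type":"array","items":{"type":"array"}},"grip_force":{"type":"number"}},"required":["series"]}

```bash
mkdir -p pics; cat > h.py <<'E'
import numpy as np, cv2
from workcell import monitor, cams, ctrl, outline_of, landmark_of
def slopes(f,u,v):
    K=f["mtx"];d=np.array([f["k1"],0,0,0],float)
    return cv2.undistortPoints(np.array([[[u,v]]],np.float64),np.array(K,float),d,None,None,None)[0,0]
def atz(f,u,v,z):
    x,y=slopes(f,u,v);V=np.array(f["view"]);R=V[:3,:3];t=V[:3,3]
    c=-R.T@t;d=R.T@np.array([x,y,1.]);return c+d*(z-c[2])/d[2]
def cloud(f,mask=None):
    z=f["z_map"];m=z>0
    if mask is not None:m=m&mask
    r,c=np.nonzero(m)
    p=cv2.undistortPoints(np.stack([c,r],1).astype(np.float64)[:,None],np.array(f["mtx"],float),np.array([f["k1"],0,0,0],float))[:,0]
    P=np.c_[p,np.ones(len(p))]*z[r,c][:,None];V=np.array(f["view"])
    return (P-V[:3,3])@V[:3,:3],r,c
E
cat > a.py <<'E'
from h import *
o=monitor.get_obs();print({k:np.round(v,3) for k,v in o.items()},ctrl.tip_extent)
for n in("top","side"):
    f=cams.grab_frame(n);cv2.imwrite(f"pics/{n}0.png",f["pixels"][:,:,::-1])
    V=np.array(f["view"]);print(n,"cam",-V[:3,:3].T@V[:3,3])
    for l in "can indicator cylinder hub pad_yellow pad_red pad_blue mat shaft gauge".split():
        try:L=landmark_of(f,l)[:2]
        except Exception as e:L=[];print(e)
        O=outline_of(f,l)[:1] if l!="shaft" else []
        s=l+" L "+str([(np.round(q["at"],1).tolist(),round(q["p"],2),np.round(atz(f,*q["at"],{"mat":0,"shaft":.06,"hub":.012,"gauge":.012}.get(l,.015)),3)[:2].tolist()) for q in L])
        if O:
            P,_,_=cloud(f,O[0]["pixels"]); 
            s+=" O %.2f %d med %s lo %s hi %s"%(O[0]["p"],len(P),*[np.round(np.percentile(P,a,axis=0),3) for a in(50,2,98)])
            zt=P[:,2]>np.percentile(P[:,2],98)-.006; s+=" top %s"%np.round(P[zt].mean(0),3)
        print(s)
E
python3 a.py
```

```text
{'time_s': np.float64(0.0), 'joints': array([-1.262,  0.492,  1.559, -0.   ,  1.092, -0.106]), 'qd': array([ 0.001,  0.   ,  0.   , -0.002,  0.   ,  0.001]), 'joint_efforts': array([ 4.0000e-03, -6.1263e+01, -2.5818e+01,  6.9000e-02,  4.8000e-02,
       -0.0000e+00]), 'tool_pos': array([ 0.252, -0.572,  0.404]), 'tool_rot': array([-0.001,  0.979,  0.206, -0.   ]), 'contact_force': array([-0.187,  0.795,  0.429]), 'moment': array([0.022, 0.008, 0.036]), 'gripper_force': np.float64(0.0), 'finger_gap': np.float64(0.095)} 0.1901
top cam [4.60471853e-01 9.18516972e-04 9.34530466e-01]
can L [] O 0.69 825 med [ 0.584 -0.07   0.117] lo [ 0.564 -0.098  0.012] hi [ 0.615 -0.047  0.136] top [ 0.589 -0.073  0.134]
indicator L [([270.2, 216.4], 0.58, [0.509, 0.006]), ([270.6, 181.2], 0.45, [0.581, 0.005])] O 0.72 636 med [0.51  0.011 0.115] lo [ 0.487 -0.011  0.041] hi [0.536 0.033 0.123] top [0.512 0.01  0.12 ]
cylinder L [([226.5, 173.2], 0.94, [0.596, 0.094])] O 0.79 899 med [0.589 0.089 0.13 ] lo [0.57  0.069 0.015] hi [0.618 0.115 0.135] top [0.594 0.093 0.131]
hub L [([269.3, 178.7], 0.88, 
[... 1857 characters left out ...]
45.3], 0.8, [0.511, 0.015])] O 0.57 285 med [0.5   0.032 0.016] lo [ 0.476 -0.009  0.014] hi [0.545 0.048 0.017] top [0.505 0.028 0.016]
pad_blue L [([234.3, 256.3], 0.69, [0.593, 0.092]), ([291.3, 242.2], 0.35, [0.509, 0.003])] O 0.57 343 med [0.571 0.105 0.016] lo [0.553 0.059 0.013] hi [0.624 0.126 0.017] top [0.578 0.1   0.016]
mat L [([328.0, 183.3], 0.94, [0.522, -0.304])] O 0.65 2043 med [ 0.524 -0.302  0.004] lo [ 0.411 -0.369  0.001] hi [ 0.648 -0.244  0.006] top [ 0.525 -0.303  0.004]
shaft L [([210.0, 329.5], 0.66, [0.517, 0.3])]
gauge L [([270.8, 272.3], 0.77, [0.511, 0.102])] O 0.60 442 med [0.505 0.11  0.032] lo [0.482 0.08  0.013] hi [0.527 0.12  0.035] top [0.508 0.102 0.033]
```

View pics/top0.png

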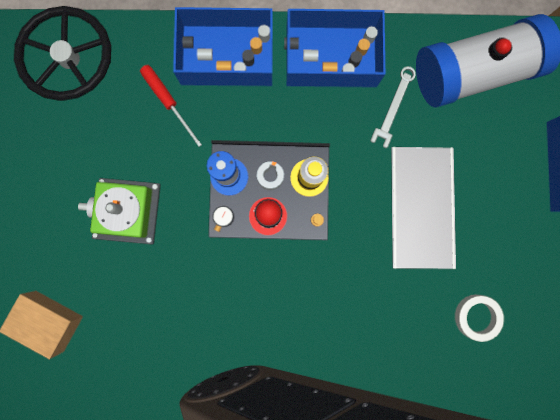

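View pics/side0.png

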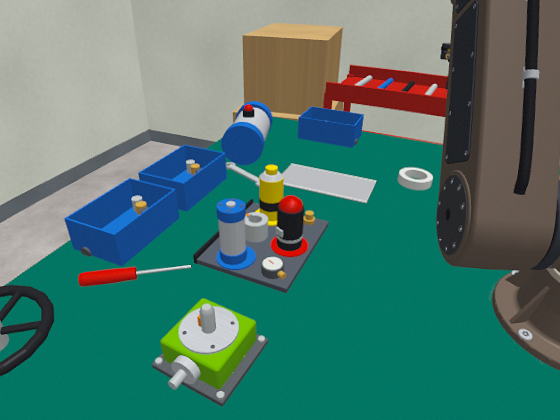

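The top view shows the board with the cylinder (222,165), hub (270,174), can (313,172), indicator (268,213) and gauge (223,216). The gear unit is at (118,209) and the mat at (424,208). The side view agrees with this. Next I'll fit positions and yaws, with a zoom on the hub and shaft.

```bash
cat >> h.py <<'E'
from scipy.optimize import least_squares
def axisfit(fs,c0,r,z0,z1,rad=.05):
    "circle fit of known radius to side-surface points of a vertical thing, in slab z0..z1"
    A=[]
    for f in fs:
        P,_,_=cloud(f);m=(P[:,2]>z0)&(P[:,2]<z1)&(np.hypot(*(P[:,:2]-c0).T)<rad);A.append(P[m,:2])
    A=np.vstack(A);s=least_squares(lambda c:np.hypot(*(A-c).T)-r,c0,loss="soft_l1",f_scale=.002)
    return s.x,len(A),np.median(abs(s.fun))
def rect(f,cx,cy,z,h=.07,px=.0005):
    "top-down rectified patch at height z; image up = +x, left = +y"
    n=int(2*h/px);i=np.arange(n);X=cx+h-i*px;Y=cy+h-i*px
    W=np.stack(np.broadcast_arrays(X[:,None],Y[None,:],z),-1).reshape(-1,3)
    V=np.array(f["view"]);C=W@V[:3,:3].T+V[:3,3]
    p,_=cv2.projectPoints(C,np.zeros(3),np.zeros(3),np.array(f["mtx"],float),np.array([f["k1"],0,0,0],float))
    p=p.reshape(n,n,2).astype(np.float32)
    return cv2.remap(f["pixels"],p[...,0],p[...,1],cv2.INTER_CUBIC)[:,:,::-1]
E
cat > b.py <<'E'
from h import *
t=cams.grab_frame("top");s=cams.grab_frame("side")
for n,c,r,a,b in [("can",(.587,-.072),.026,.04,.11),("ind",(.511,.01),.026,.03,.1),("cyl",(.592,.094),.024,.042,.105),("hub",(.588,.009),.026,.02,.048)]:
    for k,fs in(("t",[t]),("s",[s]),("ts",[t,s])):
        try:q=axisfit(fs,np.array(c),r,a,b,.04);print(n,k,np.round(q[0],4),q[1],round(q[2],4))
        except Exception as e:print(n,k,e)
O=outline_of(t,"mat")[0]["pixels"];P,_,_=cloud(t,O);print("mat",cv2.minAreaRect((P[abs(P[:,2]-.003)<.004,:2]*1000).astype(np.float32)))
P,_,_=cloud(t);m=(abs(P[:,1]-.3)<.08)&(abs(P[:,0]-.52)<.08)
Q=P[m];print("face z",np.median(Q[(Q[:,2]>.05)&(Q[:,2]<.07),2])); u=Q[(Q[:,2]>.068)];print("shaft pts",len(u),u.mean(0),u[:,2].max())
P2,_,_=cloud(s);m=(abs(P2[:,1]-.3)<.05)&(abs(P2[:,0]-.52)<.05)&(P2[:,2]>.068);print("side",m.sum(),P2[m].mean(0),P2[m].max(0))
m=(P[:,0]>.6)&(P[:,0]<.66)&(abs(P[:,1])<.1)&(P[:,2]<.06);print("wall",np.percentile(P[m],98,axis=0))
ims=[rect(t,.588,.009,.052,.05),rect(t,.52,.3,.06,.08,.0008),rect(s,.588,.009,.052,.05),rect(s,.52,.3,.06,.08,.0008)]
ims=[cv2.resize(i,(300,300),interpolation=cv2.INTER_CUBIC) for i in ims]
cv2.imwrite("pics/z1.png",np.vstack([np.hstack(ims[:2]),np.hstack(ims[2:])]))
E
python3 b.py
```

```text
can t [ 0.5895 -0.0727] 150 0.0002
can s [ 0.5906 -0.0738] 619 0.0007
can ts [ 0.5901 -0.0736] 769 0.0008
ind t [0.5125 0.0104] 43 0.0003
ind s [0.5138 0.0089] 798 0.0006
ind ts [0.5137 0.0089] 841 0.0006
cyl t [0.5946 0.0938] 104 0.0001
cyl s [0.5942 0.0922] 729 0.0005
cyl ts [0.5944 0.0924] 833 0.0006
hub t [0.5846 0.0029] 81 0.0049
hub s [0.5902 0.0068] 310 0.0011
hub ts [0.5892 0.0064] 391 0.0013
mat ((531.264404296875, -308.5584716796875), (250.4705810546875, 134.1954803466797), 0.034437116235494614)
face z 0.057499080028106296
shaft pts 167 [0.52116977 0.29383427 0.09121306] 0.10386107329882899
side 370 [0.51849415 0.30268937 0.08781356] [0.53784418 0.30888438 0.10422016]
wall [0.6588921  0.09009805 0.05134337]
```

View pics/z1.png

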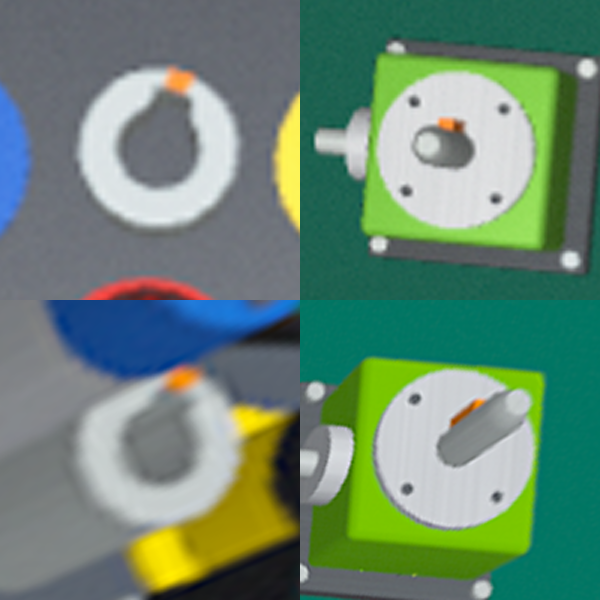

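```bash
cat > c.py <<'E'
from h import *
for n in("top","side"):
    f=cams.grab_frame(n);hsv=cv2.cvtColor(f["pixels"],cv2.COLOR_RGB2HSV)
    m=(hsv[...,0]>5)&(hsv[...,0]<17)&(hsv[...,1]>150)&(hsv[...,2]>120)
    P,r,c=cloud(f,m)
    for nm,c0,z0,z1 in(("shaft",np.array([.5206,.2968]),.056,.085),("hub",np.array([.5887,.006]),.0,.06)):
        k=(np.hypot(*(P[:,:2]-c0).T)<.035)&(P[:,2]>z0)&(P[:,2]<z1);Q=P[k]
        print(n,nm,k.sum(),np.round((Q.mean(0)-[*c0,0])*1e3,1),"top",np.round((Q[Q[:,2]>Q[:,2].max()-.006].mean(0)-[*c0,0])*1e3,1))
    # hub rim and face disc centroids by depth/colour
    a=cv2.resize(rect(f,.5206,.2968,.078,.03,.0001),(400,400));b=cv2.resize(rect(f,.5206,.2968,.060,.03,.0001),(400,400))
    cv2.imwrite(f"pics/k_{n}.png",np.hstack([a,b]))
E
python3 c.py; python3 -c "
import cv2,numpy as np
a=np.vstack([cv2.imread('pics/k_top.png'),cv2.imread('pics/k_side.png')]);cv2.imwrite('pics/k.png',cv2.resize(a,(600,600)))"
```

```text
top shaft 11 [11.7 -2.3 77.3] top [11.5 -2.5 79.7]
top hub 10 [22.8 -6.5 51.2] top [22.8 -6.5 51.2]
side shaft 16 [13.2  3.7 70.5] top [13.3  3.4 76.7]
side hub 3 [22.5 -5.6 53.3] top [22.5 -5.6 53.3]
```

View pics/k.png

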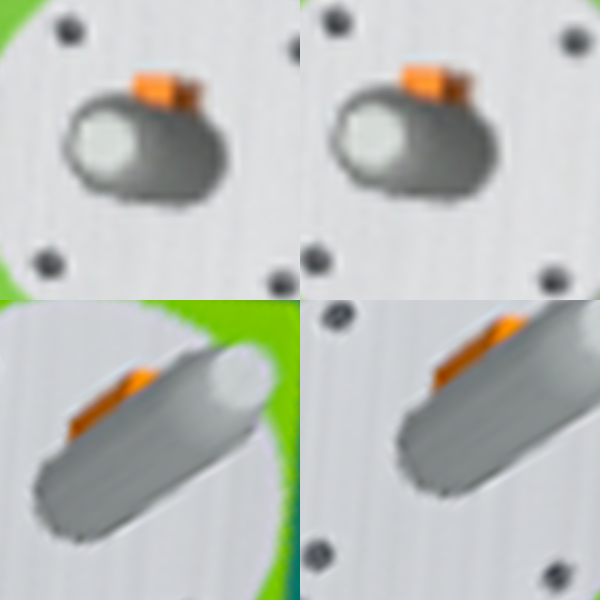

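>>> carry_out(series=[[-1,[0.96,-0.525,0],[0,0,0.264]],[-1,[0.96,-0.525,0],[0,0,0.264]],[-1,[0.96,-0.525,0],[0,0,0.264]],[-1,[0.96,-0.525,0],[0,0,0.264]],[-1,[0.96,-0.525,0],[0,0,0.264]],[-1,[0.96,-0.525,0],[0,0,0.264]]], grip_force=25)

```text
time_s: 2.85
tool_pos: [0.3518, -0.4423, 0.4049]
tool_rot: [0.0, 1.0, 0.001, 0.0]
contact_force: [0.0, -0.0, 1.1]
finger_gap: 0.0954
gripper_force: 0.0
```

>>> carry_out(series=[[-1,[0.53,-0.82,0],[0,0,0]],[-1,[0.53,-0.82,0],[0,0,0]],[-1,[0.53,-0.82,0],[0,0,0]],[-1,[0.53,-0.82,0],[0,0,0]],[-1,[0.53,-0.82,0],[0,0,0]]])

```text
time_s: 3.35
tool_pos: [0.4315, -0.3195, 0.4047]
tool_rot: [0.0, 1.0, 0.001, 0.0]
contact_force: [-0.1, -0.1, -0.1]
finger_gap: 0.095
gripper_force: 0.0
```

>>> carry_out(series=[[-1,[0.53,-0.82,0],[0,0,0]],[-1,[0.53,-0.82,0],[0,0,0]],[-1,[0.53,-0.82,0],[0,0,0]],[-1,[0.53,-0.82,0],[0,0,0]],[-1,[0.53,-0.82,0],[0,0,0]]])

```text
time_s: 3.85
tool_pos: [0.5109, -0.197, 0.4045]
tool_rot: [0.0, 1.0, 0.0, -0.0]
contact_force: [-0.4, -0.4, 0.3]
finger_gap: 0.095
gripper_force: 0.0
```

>>> carry_out(series=[[-1,[0.53,-0.82,0],[0,0,0]],[-1,[0.53,-0.82,0],[0,0,0]],[-1,[0.53,-0.82,0],[0,0,0]],[-1,[0.53,-0.82,0],[0,0,0]],[-1,[0.53,-0.82,0],[0,0,0]],[-1,[0.53,-0.82,0],[0,0,0]]])

```text
time_s: 4.45
tool_pos: [0.5899, -0.0751, 0.4046]
tool_rot: [0.0, 1.0, -0.001, -0.0]
contact_force: [-0.0, 0.0, -0.7]
finger_gap: 0.0951
gripper_force: 0.0
```

>>> carry_out(series=[[-1,[0,-0.01,0.33],[0,0,0]],[-1,[0,-0.01,0.63],[0,0,0]],[-1,[0,-0.01,0.85],[0,0,0]],[-1,[0,-0.01,0.99],[0,0,0]],[-1,[0,-0.01,0.99],[0,0,0]],[-1,[0,-0.01,0.99],[0,0,0]]])

```text
time_s: 5.05
tool_pos: [0.5903, -0.0728, 0.2569]
tool_rot: [0.0, 1.0, -0.001, 0.0]
contact_force: [-0.3, -1.7, -0.2]
finger_gap: 0.0955
gripper_force: 0.0
```

>>> carry_out(series=[[1,[0,0,0],[0,0,0]],[1,[0,0,0],[0,0,0]],[1,[0,0,0],[0,0,0]],[1,[0,0,0],[0,0,0]],[1,[0,0,0],[0,0,0]],[1,[0,0,0],[0,0,0]],[1,[0,0,0],[0,0,0]]])

```text
time_s: 5.75
tool_pos: [0.5905, -0.0714, 0.2563]
tool_rot: [0.0, 1.0, 0.0, 0.0]
contact_force: [-0.3, -1.1, 1.4]
finger_gap: 0.0516
gripper_force: 24.9
```

>>> carry_out(series=[[1,[0,0,-0.25],[0,0,0]],[1,[0,0,-0.5],[0,0,0]],[1,[0,0,-0.75],[0,0,0]],[1,[0,0,-0.99],[0,0,0]],[1,[0,0,-0.99],[0,0,0]]])

```text
time_s: 6.25
tool_pos: [0.5906, -0.0713, 0.4091]
tool_rot: [0.001, 1.0, 0.0, 0.003]
contact_force: [0.6, 0.1, -3.3]
finger_gap: 0.0514
gripper_force: 24.9
```

>>> carry_out(series=[[1,[0.02,0.2,0],[0,0,0]],[1,[0.04,0.4,0],[0,0,0]],[1,[0.06,0.65,0],[0,0,0]],[1,[0.07,0.777,0],[0,0,0]]])

```text
time_s: 6.65
tool_pos: [0.6008, -0.1901, 0.403]
tool_rot: [-0.0, 1.0, -0.001, -0.001]
contact_force: [0.8, 0.7, -3.0]
finger_gap: 0.0517
gripper_force: 24.9
```

>>> carry_out(series=[[1,[0.02,0.25,0],[0,0,0]],[1,[0.04,0.5,0.05],[0,0,0]],[1,[0.06,0.7,0.1],[0,0,0]],[1,[0.07,0.777,0.1],[0,0,0]],[1,[0.07,0.777,0.1],[0,0,0]],[1,[0.07,0.777,0.1],[0,0,0]]])

```text
time_s: 7.25
tool_pos: [0.6115, -0.3035, 0.3894]
tool_rot: [-0.0, 1.0, 0.0, -0.0]
contact_force: [-0.5, -0.2, -2.0]
finger_gap: 0.0515
gripper_force: 24.9
```

>>> carry_out(series=[[1,[0,0,0.25],[0,0,0]],[1,[0,0,0.5],[0,0,0]],[1,[0,0,0.7],[0,0,0]],[1,[0,0,0.85],[0,0,0]],[1,[0,0,0.93],[0,0,0]],[1,[0,0,0.96],[0,0,0]],[1,[0,0,0.96],[0,0,0]],[1,[0,0,0.96],[0,0,0]]])

```text
time_s: 8.05
tool_pos: [0.6117, -0.3043, 0.2471]
tool_rot: [0.001, 1.0, 0.0, 0.001]
contact_force: [-0.4, -0.5, -2.9]
finger_gap: 0.052
gripper_force: 24.9
```

>>> carry_out(series=[[1,[0,0,0.01],[0,0,0]],[1,[0,0,0.018],[0,0,0]],[1,[0,0,0.018],[0,0,0]],[0.2,[0,0,0.018],[0,0,0]],[-1,[0,0,0.018],[0,0,0]],[-1,[0,0,0.018],[0,0,0]],[-1,[0,0,0.018],[0,0,0]],[-1,[0,0,0.018],[0,0,0]]])

```text
time_s: 8.85
tool_pos: [0.6114, -0.3044, 0.2428]
tool_rot: [-0.0, 1.0, 0.0, -0.0]
contact_force: [-0.1, 0.0, 0.5]
finger_gap: 0.078
gripper_force: 0.0
```

>>> carry_out(series=[[-1,[0,0,-0.1],[0,0,0]],[-1,[0,0,-0.35],[0,0,0]],[-1,[0,0,-0.7],[0,0,0]],[-1,[0,0,-1.0],[0,0,0]],[-1,[0,0,-1.0],[0,0,0]]])

```text
time_s: 9.35
tool_pos: [0.6116, -0.3044, 0.4015]
tool_rot: [0.003, 1.0, 0.0, 0.005]
contact_force: [-0.2, 1.1, 0.7]
finger_gap: 0.095
gripper_force: 0.0
```

>>> carry_out(series=[[-1,[-0.04,-0.3,-0.07],[0,0,0]],[-1,[-0.04,-0.6,-0.07],[0,0,0]],[-1,[-0.04,-0.88,-0.07],[0,0,0]]])

```text
time_s: 9.65
tool_pos: [0.6048, -0.171, 0.4046]
tool_rot: [0.0, 1.0, -0.0, 0.001]
contact_force: [-0.5, 0.7, -0.9]
finger_gap: 0.0951
gripper_force: 0.0
```

>>> carry_out(series=[[-1,[-0.04,-0.3,0],[0,0,0]],[-1,[-0.04,-0.6,0],[0,0,0]],[-1,[-0.04,-0.88,0],[0,0,0]]])

```text
time_s: 9.95
tool_pos: [0.5988, -0.0385, 0.4043]
tool_rot: [0.0, 1.0, 0.0, 0.0]
contact_force: [0.6, -0.4, -0.3]
finger_gap: 0.0948
gripper_force: 0.0
```

>>> carry_out(series=[[-1,[-0.04,-0.3,0],[0,0,0]],[-1,[-0.04,-0.6,0],[0,0,0]],[-1,[-0.04,-0.88,0],[0,0,0]],[-1,[-0.04,-0.88,0],[0,0,0]],[-1,[-0.04,-0.88,0],[0,0,0]]])

```text
time_s: 10.45
tool_pos: [0.5931, 0.0924, 0.404]
tool_rot: [0.0, 1.0, 0.001, 0.0]
contact_force: [0.4, -0.9, 0.1]
finger_gap: 0.0951
gripper_force: 0.0
```

```bash
cat > d.py <<'E'
from h import *
import sys
t=cams.grab_frame("top");cv2.imwrite(f"pics/{sys.argv[1]}.png",t["pixels"][:,:,::-1])
s=cams.grab_frame("side")
for a in sys.argv[2:]:
    x,y,r,z0,z1=map(float,a.split(","))
    for k,fs in(("t",[t]),("s",[s])):
        try:q=axisfit(fs,np.array([x,y]),r,z0,z1,.04);print(a,k,np.round(q[0],4),q[1],round(q[2],4))
        except Exception as e:print(a,k,"none")
print(monitor.get_obs()["tool_pos"])
E
python3 d.py m1 .611,-.305,.026,.02,.098 .594,.0925,.024,.042,.105 .513,.009,.026,.03,.1
```

```text
.611,-.305,.026,.02,.098 t [ 0.6106 -0.3061] 374 0.0003
.611,-.305,.026,.02,.098 s [ 0.6115 -0.3064] 514 0.0009
.594,.0925,.024,.042,.105 t [0.594  0.0925] 0 nan
.594,.0925,.024,.042,.105 s [0.5941 0.0922] 722 0.0005
.513,.009,.026,.03,.1 t [0.5126 0.0104] 39 0.0004
.513,.009,.026,.03,.1 s [0.5137 0.0089] 793 0.0007
[0.59335484 0.0908666  0.40378291]
  return _methods._mean(a, axis=axis, dtype=dtype,
  ret = ret.dtype.type(ret / rcount)
```

>>> carry_out(series=[[-1,[0,-0.005,0.33],[0,0,0]],[-1,[0,-0.005,0.63],[0,0,0]],[-1,[0,-0.005,0.85],[0,0,0]],[-1,[0,-0.005,0.98],[0,0,0]],[-1,[0,-0.005,0.98],[0,0,0]],[-1,[0,-0.005,0.98],[0,0,0]]])

```text
time_s: 11.15
tool_pos: [0.5938, 0.0913, 0.2571]
tool_rot: [0.0, 1.0, -0.001, 0.0]
contact_force: [-0.0, 0.1, 0.2]
finger_gap: 0.0953
gripper_force: 0.0
```

>>> carry_out(series=[[1,[0,0,0],[0,0,0]],[1,[0,0,0],[0,0,0]],[1,[0,0,0],[0,0,0]],[1,[0,0,0],[0,0,0]],[1,[0,0,0],[0,0,0]],[1,[0,0,0],[0,0,0]],[1,[0,0,0],[0,0,0]]])

```text
time_s: 11.85
tool_pos: [0.5934, 0.0924, 0.2566]
tool_rot: [-0.0, 1.0, 0.0, 0.0]
contact_force: [-0.2, 1.3, 1.2]
finger_gap: 0.0513
gripper_force: 25.0
```

>>> carry_out(series=[[1,[0,0,-0.25],[0,0,0]],[1,[0,0,-0.5],[0,0,0]],[1,[0,0,-0.75],[0,0,0]],[1,[0,0,-0.98],[0,0,0]],[1,[0,0,-0.98],[0,0,0]]])

```text
time_s: 12.35
tool_pos: [0.5935, 0.0924, 0.4077]
tool_rot: [-0.0, 1.0, 0.0, 0.003]
contact_force: [-0.2, -0.3, -4.1]
finger_gap: 0.0513
gripper_force: 25.0
```

>>> carry_out(series=[[1,[-0.03,0.2,0],[0,0,0]],[1,[-0.07,0.45,0],[0,0,0]],[1,[-0.1,0.7,0],[0,0,0]],[1,[-0.138,0.885,0],[0,0,0]]])

```text
time_s: 12.75
tool_pos: [0.5723, -0.0422, 0.4019]
tool_rot: [-0.0, 1.0, -0.0, -0.001]
contact_force: [0.2, 0.0, -2.6]
finger_gap: 0.0514
gripper_force: 25.0
```

>>> carry_out(series=[[1,[-0.03,0.2,0],[0,0,0]],[1,[-0.07,0.45,0],[0,0,0]],[1,[-0.1,0.7,0],[0,0,0]],[1,[-0.138,0.885,0],[0,0,0]]])

```text
time_s: 13.15
tool_pos: [0.5515, -0.1752, 0.4019]
tool_rot: [-0.0, 1.0, -0.0, -0.001]
contact_force: [0.1, -0.1, -3.3]
finger_gap: 0.0514
gripper_force: 25.0
```

>>> carry_out(series=[[1,[-0.03,0.25,0],[0,0,0]],[1,[-0.07,0.5,0.05],[0,0,0]],[1,[-0.1,0.75,0.1],[0,0,0]],[1,[-0.138,0.885,0.1],[0,0,0]],[1,[-0.138,0.885,0.1],[0,0,0]],[1,[-0.138,0.885,0.1],[0,0,0]]])

```text
time_s: 13.75
tool_pos: [0.5311, -0.306, 0.3872]
tool_rot: [-0.001, 1.0, -0.0, -0.001]
contact_force: [-0.4, -0.0, -3.7]
finger_gap: 0.0513
gripper_force: 25.0
```

>>> carry_out(series=[[1,[0,0,0.25],[0,0,0]],[1,[0,0,0.5],[0,0,0]],[1,[0,0,0.7],[0,0,0]],[1,[0,0,0.85],[0,0,0]],[1,[0,0,0.93],[0,0,0]],[1,[0,0,0.955],[0,0,0]],[1,[0,0,0.955],[0,0,0]],[1,[0,0,0.955],[0,0,0]]])

```text
time_s: 14.55
tool_pos: [0.5317, -0.3058, 0.2463]
tool_rot: [0.001, 1.0, 0.0, 0.001]
contact_force: [0.4, 0.1, -3.2]
finger_gap: 0.0515
gripper_force: 25.0
```

>>> carry_out(series=[[1,[0,0,0.006],[0,0,0]],[1,[0,0,0.012],[0,0,0]],[1,[0,0,0.012],[0,0,0]],[0.2,[0,0,0.012],[0,0,0]],[-1,[0,0,0.012],[0,0,0]],[-1,[0,0,0.012],[0,0,0]],[-1,[0,0,0.012],[0,0,0]],[-1,[0,0,0.012],[0,0,0]],[-1,[0,0,0.012],[0,0,0]]])

```text
time_s: 15.45
tool_pos: [0.5313, -0.306, 0.2434]
tool_rot: [0.0, 1.0, 0.0, -0.0]
contact_force: [-0.1, -0.6, -0.5]
finger_gap: 0.0863
gripper_force: 0.0
```

>>> carry_out(series=[[-1,[0,0,-0.1],[0,0,0]],[-1,[0,0,-0.35],[0,0,0]],[-1,[0,0,-0.7],[0,0,0]],[-1,[0,0,-1.0],[0,0,0]],[-1,[0,0,-1.0],[0,0,0]]])

```text
time_s: 15.95
tool_pos: [0.5315, -0.306, 0.4011]
tool_rot: [0.003, 1.0, 0.0, 0.005]
contact_force: [0.5, 0.4, 0.0]
finger_gap: 0.0952
gripper_force: 0.0
```

>>> carry_out(series=[[-1,[-0.04,-0.3,-0.07],[0,0,0]],[-1,[-0.04,-0.5,-0.07],[0,0,0]],[-1,[-0.04,-0.7,-0.07],[0,0,0]]])

```text
time_s: 16.25
tool_pos: [0.5248, -0.1997, 0.4048]
tool_rot: [0.0, 1.0, -0.0, 0.0]
contact_force: [0.4, 0.0, -0.1]
finger_gap: 0.0952
gripper_force: 0.0
```

>>> carry_out(series=[[-1,[-0.04,-0.3,0],[0,0,0]],[-1,[-0.04,-0.5,0],[0,0,0]],[-1,[-0.04,-0.7,0],[0,0,0]]])

```text
time_s: 16.55
tool_pos: [0.5188, -0.0944, 0.4045]
tool_rot: [0.0, 1.0, 0.0, 0.0]
contact_force: [-0.0, -0.9, -0.2]
finger_gap: 0.095
gripper_force: 0.0
```

>>> carry_out(series=[[-1,[-0.04,-0.3,0],[0,0,0]],[-1,[-0.04,-0.5,0],[0,0,0]],[-1,[-0.04,-0.7,0],[0,0,0]],[-1,[-0.04,-0.7,0],[0,0,0]],[-1,[-0.04,-0.7,0],[0,0,0]]])

```text
time_s: 17.05
tool_pos: [0.5131, 0.0094, 0.4043]
tool_rot: [0.0, 1.0, 0.001, 0.0]
contact_force: [1.0, 0.2, -0.8]
finger_gap: 0.0953
gripper_force: 0.0
```

```bash
python3 d.py m2 .611,-.305,.026,.02,.098 .531,-.306,.024,.03,.09  .513,.009,.026,.03,.1 2>/dev/null
```

```text
.611,-.305,.026,.02,.098 t [ 0.6106 -0.3061] 367 0.0003
.611,-.305,.026,.02,.098 s [ 0.6117 -0.3062] 515 0.0009
.531,-.306,.024,.03,.09 t [ 0.5324 -0.3054] 235 0.0002
.531,-.306,.024,.03,.09 s [ 0.5334 -0.3052] 387 0.0009
.513,.009,.026,.03,.1 t [0.513 0.009] 0 nan
.513,.009,.026,.03,.1 s [0.5138 0.0089] 799 0.0006
[0.51328002 0.00843298 0.40412331]
```

View pics/m2.png

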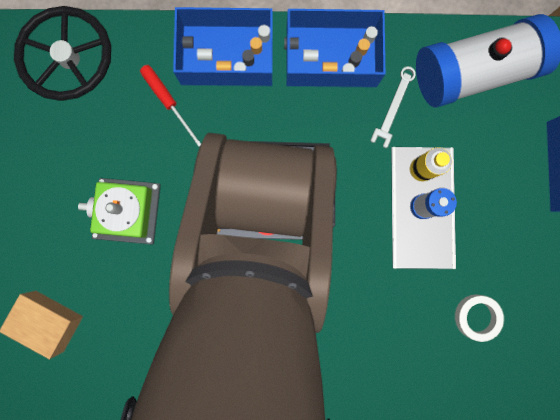

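Can (435,165) and cylinder (435,205) are standing on the mat. The indicator comes next.

>>> carry_out(series=[[-1,[0,0,0.33],[0,0,0]],[-1,[0,0,0.63],[0,0,0]],[-1,[0,0,0.85],[0,0,0]],[-1,[0,0,0.98],[0,0,0]],[-1,[0,0,0.98],[0,0,0]],[-1,[0,0,0.98],[0,0,0]]])

```text
time_s: 17.75
tool_pos: [0.5136, 0.0083, 0.2573]
tool_rot: [0.0, 1.0, -0.0, -0.0]
contact_force: [0.1, -0.2, 0.6]
finger_gap: 0.0952
gripper_force: 0.0
```

>>> carry_out(series=[[1,[0,0,0],[0,0,0]],[1,[0,0,0],[0,0,0]],[1,[0,0,0],[0,0,0]],[1,[0,0,0],[0,0,0]],[1,[0,0,0],[0,0,0]],[1,[0,0,0],[0,0,0]],[1,[0,0,0],[0,0,0]]])

```text
time_s: 18.45
tool_pos: [0.5133, 0.0091, 0.2571]
tool_rot: [0.0, 1.0, 0.0, 0.0]
contact_force: [-0.1, 0.7, 1.6]
finger_gap: 0.0512
gripper_force: 25.0
```

>>> carry_out(series=[[1,[0,0,-0.25],[0,0,0]],[1,[0,0,-0.5],[0,0,0]],[1,[0,0,-0.75],[0,0,0]],[1,[0,0,-0.98],[0,0,0]],[1,[0,0,-0.98],[0,0,0]]])

```text
time_s: 18.95
tool_pos: [0.5134, 0.0091, 0.4077]
tool_rot: [0.0, 1.0, 0.0, 0.003]
contact_force: [0.1, -0.4, -3.7]
finger_gap: 0.0514
gripper_force: 25.0
```

>>> carry_out(series=[[1,[-0.03,0.2,0],[0,0,0]],[1,[-0.07,0.4,0],[0,0,0]],[1,[-0.1,0.6,0],[0,0,0]],[1,[-0.138,0.7,0],[0,0,0]]])

```text
time_s: 19.35
tool_pos: [0.4922, -0.0977, 0.4026]
tool_rot: [-0.0, 1.0, -0.0, -0.001]
contact_force: [1.2, -0.5, -2.3]
finger_gap: 0.0514
gripper_force: 25.0
```

>>> carry_out(series=[[1,[-0.03,0.2,0],[0,0,0]],[1,[-0.07,0.4,0],[0,0,0]],[1,[-0.1,0.6,0],[0,0,0]],[1,[-0.138,0.7,0],[0,0,0]]])

```text
time_s: 19.75
tool_pos: [0.4716, -0.2029, 0.4025]
tool_rot: [-0.0, 1.0, -0.001, -0.001]
contact_force: [-0.8, 0.6, -3.0]
finger_gap: 0.0518
gripper_force: 25.0
```

>>> carry_out(series=[[1,[-0.03,0.2,0],[0,0,0]],[1,[-0.07,0.4,0.05],[0,0,0]],[1,[-0.1,0.6,0.1],[0,0,0]],[1,[-0.138,0.7,0.1],[0,0,0]],[1,[-0.138,0.7,0.1],[0,0,0]],[1,[-0.138,0.7,0.1],[0,0,0]]])

```text
time_s: 20.35
tool_pos: [0.4511, -0.3056, 0.3885]
tool_rot: [-0.0, 1.0, -0.0, -0.0]
contact_force: [1.3, 1.2, -2.9]
finger_gap: 0.0519
gripper_force: 25.0
```

>>> carry_out(series=[[1,[0,0,0.25],[0,0,0]],[1,[0,0,0.5],[0,0,0]],[1,[0,0,0.7],[0,0,0]],[1,[0,0,0.85],[0,0,0]],[1,[0,0,0.93],[0,0,0]],[1,[0,0,0.955],[0,0,0]],[1,[0,0,0.955],[0,0,0]],[1,[0,0,0.955],[0,0,0]]])

```text
time_s: 21.15
tool_pos: [0.4515, -0.3059, 0.2468]
tool_rot: [0.001, 1.0, 0.0, 0.001]
contact_force: [-0.9, -0.2, -2.7]
finger_gap: 0.0517
gripper_force: 25.0
```

>>> carry_out(series=[[1,[0,0,0.008],[0,0,0]],[1,[0,0,0.014],[0,0,0]],[1,[0,0,0.014],[0,0,0]],[0.2,[0,0,0.014],[0,0,0]],[-1,[0,0,0.014],[0,0,0]],[-1,[0,0,0.014],[0,0,0]],[-1,[0,0,0.014],[0,0,0]],[-1,[0,0,0.014],[0,0,0]],[-1,[0,0,0.014],[0,0,0]]])

```text
time_s: 22.05
tool_pos: [0.4512, -0.306, 0.2436]
tool_rot: [0.0, 1.0, 0.0, 0.0]
contact_force: [0.3, 0.9, 0.0]
finger_gap: 0.0865
gripper_force: 0.0
```

>>> carry_out(series=[[-1,[0,0,-0.1],[0,0,0]],[-1,[0,0,-0.35],[0,0,0]],[-1,[0,0,-0.7],[0,0,0]],[-1,[0,0,-1.0],[0,0,0]],[-1,[0,0,-1.0],[0,0,0]]])

```text
time_s: 22.55
tool_pos: [0.4516, -0.3061, 0.3994]
tool_rot: [0.003, 1.0, 0.0, 0.004]
contact_force: [0.8, -0.5, -0.2]
finger_gap: 0.0949
gripper_force: 0.0
```

```bash
cat > e.py <<'E'
from h import *
for n in("top","side"):
    f=cams.grab_frame(n)
    for l,rg in(("pad_yellow",[(20,35)]),("pad_red",[(0,5),(172,180)]),("pad_blue",[(100,125)])):
        O=outline_of(f,l)
        if not O:print(n,l,"none");continue
        m=O[0]["pixels"].astype(np.uint8);cs=cv2.findContours(m,cv2.RETR_EXTERNAL,cv2.CHAIN_APPROX_NONE)[0];c=max(cs,key=cv2.contourArea)[:,0]
        W=np.array([atz(f,*p,.015)[:2] for p in c]);(x,y),r=cv2.minEnclosingCircle((W*1000).astype(np.float32))
        s=least_squares(lambda q:np.hypot(*(W-q).T)-.038,W.mean(0),loss="soft_l1",f_scale=.001)
        print(n,l,round(O[0]["p"],2),"enc",round(x,1),round(y,1),round(r,1),"fit",np.round(s.x,4),"area mm",round(cv2.contourArea((W*1e3).astype(np.float32))))
    P,_,_=cloud(f);k=(np.hypot(*(P[:,:2]-[.5887,.006]).T)<.034)&(abs(P[:,2]-.052)<.004);print("hub rim",k.sum(),cv2.minEnclosingCircle((P[k,:2]*1000).astype(np.float32)))
    cv2.imwrite(f"pics/e_{n}.png",f["pixels"][:,:,::-1])
    if n=="top":t=f
im=[rect(t,.5887,.006,.052,.04,.0002),rect(t,.5887,.006,.052,.04,.0002)]
cv2.imwrite("pics/hubz.png",np.hstack([cv2.resize(rect(t,.55,.01,.015,.12,.0004),(400,400)),im[0]]))
E
python3 e.py; python3 d.py m3 .451,-.306,.026,.02,.09 2>/dev/null
```

```text
top pad_yellow 0.9 enc 589.4 -71.5 37.6 fit [ 0.5897 -0.0712] area mm 4104
top pad_red 0.78 enc 510.5 11.1 37.2 fit [0.5107 0.0113] area mm 4034
top pad_blue 0.96 enc 590.9 90.2 38.6 fit [0.5909 0.0903] area mm 4310
hub rim 379 ((589.4959106445312, 6.963901042938232), 26.322826385498047)
side pad_yellow 0.87 enc 590.8 -73.6 37.8 fit [ 0.5945 -0.0698] area mm 2521
side pad_red 0.67 enc 511.7 11.1 39.3 fit [0.5117 0.0117] area mm 4284
side pad_blue 0.9 enc 590.4 89.9 39.6 fit [0.59   0.0899] area mm 4518
hub rim 264 ((587.9852294921875, 6.414729595184326), 27.50399398803711)
.451,-.306,.026,.02,.09 t [ 0.4504 -0.3065] 309 0.0004
.451,-.306,.026,.02,.09 s [ 0.4506 -0.3061] 517 0.0009
[ 0.45132908 -0.30604508  0.39290473]
```

View pics/hubz.png

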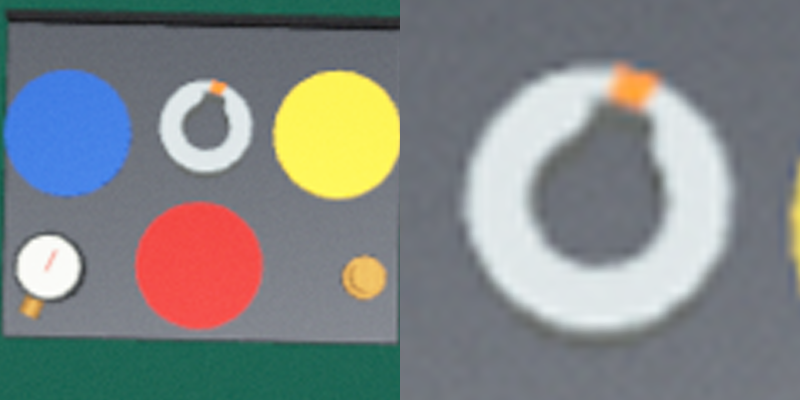

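>>> carry_out(series=[[-1,[0.1,-0.25,0],[0,0,0]],[-1,[0.2,-0.5,0],[0,0,0]],[-1,[0.306,-0.695,0],[0,0,0]]])

```text
time_s: 23.35
tool_pos: [0.4974, -0.2002, 0.3933]
tool_rot: [-0.0, 1.0, -0.0, -0.0]
contact_force: [-0.1, -0.7, 0.2]
finger_gap: 0.095
gripper_force: 0.0
```

>>> carry_out(series=[[-1,[0.1,-0.25,0],[0,0,0]],[-1,[0.2,-0.5,0],[0,0,0]],[-1,[0.306,-0.695,0],[0,0,0]]])

```text
time_s: 23.65
tool_pos: [0.5434, -0.0955, 0.3934]
tool_rot: [-0.0, 1.0, 0.0, -0.0]
contact_force: [0.5, -0.4, -0.2]
finger_gap: 0.0947
gripper_force: 0.0
```

>>> carry_out(series=[[-1,[0.1,-0.25,0.1],[0,0,0.09]],[-1,[0.2,-0.5,0.2],[0,0,0.189]],[-1,[0.306,-0.695,0.25],[0,0,0.189]],[-1,[0.306,-0.695,0.25],[0,0,0.189]],[-1,[0.306,-0.695,0.25],[0,0,0.189]],[-1,[0.306,-0.695,0.25],[0,0,0.189]]])

```text
time_s: 24.25
tool_pos: [0.5887, 0.0061, 0.3562]
tool_rot: [0.0, 0.989, -0.148, -0.0]
contact_force: [0.6, -0.9, 0.6]
finger_gap: 0.0952
gripper_force: 0.0
```

>>> carry_out(series=[[-1,[0,0,0.3],[0,0,0]],[-1,[0,0,0.6],[0,0,0]],[-1,[0,0,0.8],[0,0,0]],[-1,[0,0,0.92],[0,0,0]],[-1,[0,0,0.97],[0,0,0]],[-1,[0,0,0.97],[0,0,0]],[-1,[0,0,0.97],[0,0,0]]])

```text
time_s: 24.95
tool_pos: [0.5891, 0.0063, 0.2117]
tool_rot: [0.0, 0.989, -0.148, 0.001]
contact_force: [-0.5, -0.4, 0.5]
finger_gap: 0.0952
gripper_force: 0.0
```

>>> carry_out(series=[[1,[0,0,0],[0,0,0]],[1,[0,0,0],[0,0,0]],[1,[0,0,0],[0,0,0]],[1,[0,0,0],[0,0,0]],[1,[0,0,0],[0,0,0]],[1,[0,0,0],[0,0,0]],[1,[0,0,0],[0,0,0]]], grip_force=35)

```text
time_s: 25.65
tool_pos: [0.5889, 0.0068, 0.2106]
tool_rot: [0.0, 0.989, -0.148, 0.0]
contact_force: [-0.7, 0.9, 0.8]
finger_gap: 0.0515
gripper_force: 35.0
```

>>> carry_out(series=[[1,[0,0,-0.2],[0,0,0]],[1,[0,0,-0.45],[0,0,0]],[1,[0,0,-0.7],[0,0,0]],[1,[0,0,-0.97],[0,0,0]],[1,[0,0,-0.97],[0,0,0]],[1,[0,0,-0.97],[0,0,0]]])

```text
time_s: 26.25
tool_pos: [0.5886, 0.0068, 0.3562]
tool_rot: [0.0, 0.989, -0.148, 0.0]
contact_force: [1.8, 0.1, -4.2]
finger_gap: 0.0516
gripper_force: 35.0
```

```bash
python3 -c "
from h import *
o=monitor.get_obs();print(o['tool_pos'],o['tool_rot'],o['finger_gap'],o['contact_force'])
f=cams.grab_frame('side');cv2.imwrite('pics/g.png',f['pixels'][:,:,::-1][120:420,80:480])"
```

```text
[0.58857233 0.00683048 0.35615565] [ 3.02612383e-05  9.89010315e-01 -1.47846243e-01  2.88957275e-04] 0.051577887972690147 [ 1.80414116  0.13203637 -4.18674353]
```

View pics/g.png

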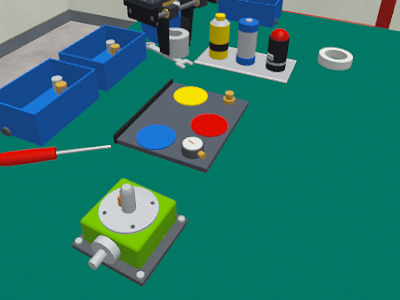

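Hub is gripped and clear of the board; the three stand on the mat and the gauge is untouched. Now I'll carry the hub over the shaft.

>>> carry_out(series=[[1,[-0.12,-0.2,0],[0,0,-0.04]],[1,[-0.25,-0.4,0],[0,0,-0.08]],[1,[-0.37,-0.63,0],[0,0,-0.12]],[1,[-0.493,-0.839,0],[0,0,-0.144]],[1,[-0.493,-0.839,0],[0,0,-0.144]]])

```text
time_s: 26.8
tool_pos: [0.5538, 0.152, 0.354]
tool_rot: [0.0, 0.999, -0.033, -0.002]
contact_force: [0.8, -0.4, -3.5]
finger_gap: 0.0512
gripper_force: 35.0
```

>>> carry_out(series=[[1,[-0.1,-0.25,0],[0,0,0]],[1,[-0.17,-0.5,0],[0,0,0]],[1,[-0.23,-0.75,0],[0,0,0]],[1,[-0.27,-0.9,0],[0,0,0]],[1,[-0.293,-0.972,0],[0,0,0]],[1,[-0.293,-0.972,0],[0,0,0]],[1,[-0.293,-0.972,0],[0,0,0]]])

```text
time_s: 27.5
tool_pos: [0.5217, 0.2964, 0.3553]
tool_rot: [0.0, 0.999, -0.035, -0.001]
contact_force: [0.4, -0.1, -2.5]
finger_gap: 0.0517
gripper_force: 35.0
```

```bash
python3 -c "
from h import *
o=monitor.get_obs();print(o['tool_pos'],o['tool_rot'],o['finger_gap'],o['contact_force'])
f=cams.grab_frame('side');cv2.imwrite('pics/g2.png',cv2.resize(f['pixels'][:,:,::-1][200:420,100:340],None,fx=2.5,fy=2.5,interpolation=cv2.INTER_CUBIC))
P,_,_=cloud(f);c=o['tool_pos'][:2]
k=(np.hypot(*(P[:,:2]-c).T)<.04)&(P[:,2]>.158)&(P[:,2]<.166);print('hub low band',k.sum());
print(axisfit([f],c,.0262,.157,.168,.035))
print('shaft',axisfit([f],np.array([.521,.2973]),.0105,.080,.092,.02))"
```

```text
[0.52168619 0.29642407 0.35530922] [ 4.74901637e-04  9.99370938e-01 -3.54563926e-02 -5.88824871e-04] 0.051674511657712405 [ 0.36982081 -0.12467461 -2.51465351]
hub low band 153
(array([0.5226437 , 0.29578967]), 228, np.float64(0.0005125935198246889))
shaft (array([0.52127737, 0.29739223]), 96, np.float64(0.0003918778450032025))
```

View pics/g2.png

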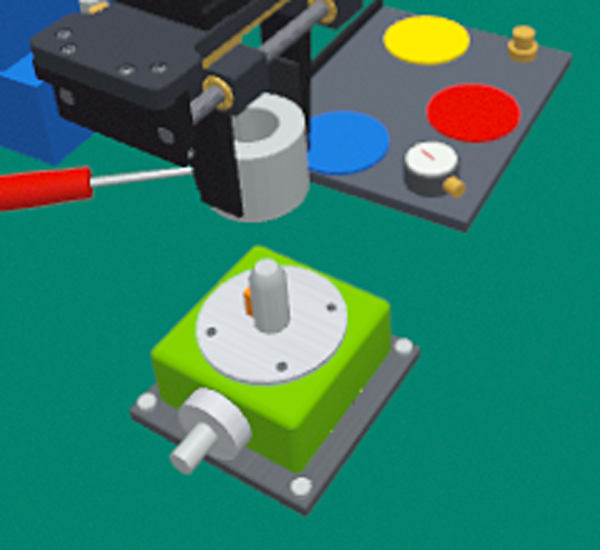

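>>> carry_out(series=[[1,[-0.008,-0.01,0.08],[0,0,0]],[1,[-0.008,-0.01,0.18],[0,0,0]],[1,[-0.008,-0.01,0.28],[0,0,0]],[1,[-0.008,-0.01,0.35],[0,0,0]],[1,[-0.008,-0.01,0.41],[0,0,0]],[1,[-0.008,-0.01,0.45],[0,0,0]],[1,[-0.008,-0.01,0.48],[0,0,0]],[1,[-0.008,-0.01,0.5],[0,0,0]],[1,[-0.008,-0.01,0.5],[0,0,0]]])

```text
time_s: 28.45
tool_pos: [0.5203, 0.2989, 0.281]
tool_rot: [0.0, 0.999, -0.035, -0.0]
contact_force: [-0.3, -0.1, -3.5]
finger_gap: 0.052
gripper_force: 35.0
```

>>> carry_out(series=[[1,[0,0,0.01],[0,0,0]],[1,[0,0,0.02],[0,0,0]],[1,[0,0,0.03],[0,0,0]],[1,[0,0,0.04],[0,0,0]],[1,[0,0,0.05],[0,0,0]]])

```text
time_s: 28.95
tool_pos: [0.5203, 0.2989, 0.2735]
tool_rot: [0.0, 0.999, -0.035, 0.0]
contact_force: [0.7, 1.2, -3.4]
finger_gap: 0.0519
gripper_force: 35.0
```

>>> carry_out(series=[[1,[0,0,0.015],[0,0,0]],[1,[0,0,0.03],[0,0,0]],[1,[0,0,0.045],[0,0,0]],[1,[0,0,0.06],[0,0,0]],[1,[0,0,0.075],[0,0,0]],[1,[0,0,0.085],[0,0,0]],[1,[0,0,0.09],[0,0,0]],[1,[0,0,0.09],[0,0,0]]])

```text
time_s: 29.75
tool_pos: [0.5203, 0.2989, 0.26]
tool_rot: [0.0, 0.999, -0.035, -0.0]
contact_force: [0.0, -0.4, -4.1]
finger_gap: 0.0516
gripper_force: 35.0
```

>>> carry_out(series=[[1,[0,0,0.005],[0,0,0]],[1,[0,0,0.01],[0,0,0]],[1,[0,0,0.01],[0,0,0]],[0.2,[0,0,0.01],[0,0,0]],[-1,[0,0,0.01],[0,0,0]],[-1,[0,0,0.01],[0,0,0]],[-1,[0,0,0.01],[0,0,0]],[-1,[0,0,0.01],[0,0,0]],[-1,[0,0,0.01],[0,0,0]]])

```text
time_s: 30.65
tool_pos: [0.5203, 0.2989, 0.2587]
tool_rot: [0.0, 0.999, -0.035, 0.0]
contact_force: [-0.0, -0.7, -0.7]
finger_gap: 0.0865
gripper_force: 0.0
```

>>> carry_out(series=[[-1,[0,0,-0.1],[0,0,0]],[-1,[0,0,-0.35],[0,0,0]],[-1,[0,0,-0.7],[0,0,0]],[-1,[0,0,-0.95],[0,0,0]],[-1,[0,0,-0.95],[0,0,0]],[-1,[0,0,-0.95],[0,0,0]]])

```text
time_s: 31.25
tool_pos: [0.5201, 0.2988, 0.4016]
tool_rot: [-0.0, 0.999, -0.035, 0.001]
contact_force: [-0.7, 0.3, -0.8]
finger_gap: 0.0948
gripper_force: 0.0
```

```bash
python3 -c "
from h import *
o=monitor.get_obs();print(o['tool_pos'],o['tool_rot'])
f=cams.grab_frame('side');cv2.imwrite('pics/g3.png',cv2.resize(f['pixels'][:,:,::-1][240:420,120:320],None,fx=2.5,fy=2.5,interpolation=cv2.INTER_CUBIC))
P,_,_=cloud(f);r=np.hypot(*(P[:,:2]-[.5213,.2974]).T)
k=(r<.024)&(r>.017)&(P[:,2]>.085)&(P[:,2]<.15);print('rim z',np.percentile(P[k,2],[10,50,90]),k.sum())
k=(r<.041)&(r>.03)&(abs(P[:,2]-.06)<.01);print('face z',np.median(P[k,2]))
print('hub',axisfit([f],np.array([.5213,.2974]),.0262,.064,.096,.035))"
```

```text
[0.52005838 0.29876891 0.40157975] [-2.61569721e-04  9.99376874e-01 -3.52900097e-02  6.41283702e-04]
rim z [0.09740926 0.10008669 0.10119014] 385
face z 0.06023530506752052
hub (array([0.52124891, 0.2980114 ]), 729, np.float64(0.0004896800713000832))
```

View pics/g3.png

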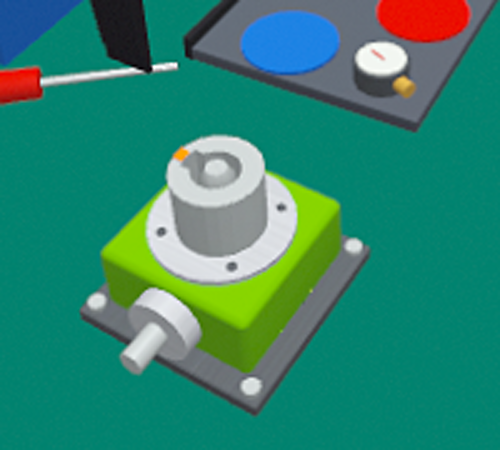

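Hub seated: rim at 100 mm, and the stripe is on the key side. Next I'll fetch the indicator.

>>> carry_out(series=[[-1,[-0.015,0.3,0],[0,0,-0.045]],[-1,[-0.03,0.6,0],[0,0,-0.045]],[-1,[-0.036,0.811,0],[0,0,-0.045]],[-1,[-0.036,0.811,0],[0,0,-0.045]]])

```text
time_s: 31.7
tool_pos: [0.5061, 0.1751, 0.3995]
tool_rot: [0.001, 1.0, -0.001, -0.002]
contact_force: [-0.3, 0.1, 0.1]
finger_gap: 0.0948
gripper_force: 0.0
```

>>> carry_out(series=[[-1,[-0.03,0.3,0],[0,0,0]],[-1,[-0.06,0.6,0],[0,0,0]],[-1,[-0.093,0.807,0],[0,0,0]]])

```text
time_s: 32.0
tool_pos: [0.4922, 0.0555, 0.3998]
tool_rot: [0.0, 1.0, 0.0, -0.001]
contact_force: [0.7, -0.4, 0.8]
finger_gap: 0.095
gripper_force: 0.0
```

>>> carry_out(series=[[-1,[-0.03,0.3,0],[0,0,0]],[-1,[-0.06,0.6,0],[0,0,0]],[-1,[-0.093,0.807,0],[0,0,0]]])

```text
time_s: 32.3
tool_pos: [0.4784, -0.066, 0.3999]
tool_rot: [-0.0, 1.0, -0.0, -0.001]
contact_force: [0.2, 0.1, 0.3]
finger_gap: 0.095
gripper_force: 0.0
```

>>> carry_out(series=[[-1,[-0.03,0.3,0],[0,0,0]],[-1,[-0.06,0.6,0],[0,0,0]],[-1,[-0.093,0.807,0],[0,0,0]]])

```text
time_s: 32.6
tool_pos: [0.4646, -0.1873, 0.3998]
tool_rot: [-0.0, 1.0, -0.0, -0.001]
contact_force: [0.4, -0.2, -0.0]
finger_gap: 0.095
gripper_force: 0.0
```

>>> carry_out(series=[[-1,[-0.03,0.3,0.03],[0,0,0]],[-1,[-0.06,0.6,0.07],[0,0,0]],[-1,[-0.093,0.807,0.1],[0,0,0]],[-1,[-0.093,0.807,0.1],[0,0,0]],[-1,[-0.093,0.807,0.1],[0,0,0]],[-1,[-0.093,0.807,0.1],[0,0,0]]])

```text
time_s: 33.2
tool_pos: [0.451, -0.3053, 0.3855]
tool_rot: [-0.001, 1.0, 0.0, -0.0]
contact_force: [0.0, 0.5, -0.9]
finger_gap: 0.0951
gripper_force: 0.0
```

>>> carry_out(series=[[-1,[0,0,0.33],[0,0,0]],[-1,[0,0,0.63],[0,0,0]],[-1,[0,0,0.83],[0,0,0]],[-1,[0,0,0.94],[0,0,0]],[-1,[0,0,0.94],[0,0,0]],[-1,[0,0,0.94],[0,0,0]]])

```text
time_s: 33.8
tool_pos: [0.4511, -0.3056, 0.2457]
tool_rot: [0.0, 1.0, 0.001, 0.0]
contact_force: [0.4, 1.1, -0.1]
finger_gap: 0.0952
gripper_force: 0.0
```

>>> carry_out(series=[[1,[0,0,0],[0,0,0]],[1,[0,0,0],[0,0,0]],[1,[0,0,0],[0,0,0]],[1,[0,0,0],[0,0,0]],[1,[0,0,0],[0,0,0]],[1,[0,0,0],[0,0,0]],[1,[0,0,0],[0,0,0]]], grip_force=25)

```text
time_s: 34.5
tool_pos: [0.4506, -0.3063, 0.2452]
tool_rot: [0.0, 1.0, 0.0, -0.0]
contact_force: [0.0, 0.3, 1.6]
finger_gap: 0.0517
gripper_force: 25.0
```

>>> carry_out(series=[[1,[0,0,-0.25],[0,0,0]],[1,[0,0,-0.5],[0,0,0]],[1,[0,0,-0.75],[0,0,0]],[1,[0,0,-0.99],[0,0,0]],[1,[0,0,-0.99],[0,0,0]]])

```text
time_s: 35.0
tool_pos: [0.4508, -0.3064, 0.3977]
tool_rot: [0.002, 1.0, 0.0, 0.003]
contact_force: [-0.1, -1.0, -3.3]
finger_gap: 0.0515
gripper_force: 25.0
```

>>> carry_out(series=[[1,[0.03,-0.2,-0.02],[0,0,0]],[1,[0.07,-0.4,-0.05],[0,0,0]],[1,[0.1,-0.6,-0.07],[0,0,0]],[1,[0.133,-0.704,-0.07],[0,0,0]]])

```text
time_s: 35.4
tool_pos: [0.4704, -0.1988, 0.4032]
tool_rot: [-0.001, 1.0, 0.0, -0.001]
contact_force: [-1.4, 0.6, -2.8]
finger_gap: 0.0514
gripper_force: 25.0
```

>>> carry_out(series=[[1,[0.03,-0.2,0],[0,0,0]],[1,[0.07,-0.4,0],[0,0,0]],[1,[0.1,-0.6,0],[0,0,0]],[1,[0.133,-0.704,0],[0,0,0]]])

```text
time_s: 35.8
tool_pos: [0.4903, -0.0931, 0.4028]
tool_rot: [-0.0, 1.0, 0.001, -0.001]
contact_force: [0.8, 0.7, -3.3]
finger_gap: 0.0516
gripper_force: 25.0
```

>>> carry_out(series=[[1,[0.03,-0.2,0],[0,0,0]],[1,[0.07,-0.4,0],[0,0,0]],[1,[0.1,-0.6,0],[0,0,0]],[1,[0.133,-0.704,0],[0,0,0]],[1,[0.133,-0.704,0],[0,0,0]],[1,[0.133,-0.704,0],[0,0,0]]])

```text
time_s: 36.4
tool_pos: [0.5103, 0.0105, 0.4031]
tool_rot: [0.0, 1.0, 0.0, -0.001]
contact_force: [-0.2, -0.3, -3.2]
finger_gap: 0.052
gripper_force: 25.0
```

>>> carry_out(series=[[1,[0,0,0.25],[0,0,0]],[1,[0,0,0.5],[0,0,0]],[1,[0,0,0.7],[0,0,0]],[1,[0,0,0.85],[0,0,0]],[1,[0,0,0.93],[0,0,0]],[1,[0,0,0.96],[0,0,0]],[1,[0,0,0.96],[0,0,0]],[1,[0,0,0.96],[0,0,0]]])

```text
time_s: 37.2
tool_pos: [0.5106, 0.0103, 0.261]
tool_rot: [0.0, 1.0, -0.0, 0.001]
contact_force: [0.1, 0.2, -2.7]
finger_gap: 0.0519
gripper_force: 25.0
```

>>> carry_out(series=[[1,[0,0,0.012],[0,0,0]],[1,[0,0,0.022],[0,0,0]],[1,[0,0,0.022],[0,0,0]],[0.2,[0,0,0.022],[0,0,0]],[-1,[0,0,0.022],[0,0,0]],[-1,[0,0,0.022],[0,0,0]],[-1,[0,0,0.022],[0,0,0]],[-1,[0,0,0.022],[0,0,0]],[-1,[0,0,0.022],[0,0,0]]])

```text
time_s: 38.1
tool_pos: [0.5104, 0.0105, 0.2568]
tool_rot: [0.0, 1.0, 0.0, 0.0]
contact_force: [0.2, -1.1, 0.2]
finger_gap: 0.0862
gripper_force: 0.0
```

>>> carry_out(series=[[-1,[0,0,-0.1],[0,0,0]],[-1,[0,0,-0.35],[0,0,0]],[-1,[0,0,-0.7],[0,0,0]],[-1,[0,0,-0.97],[0,0,0]],[-1,[0,0,-0.97],[0,0,0]]])

```text
time_s: 38.6
tool_pos: [0.5107, 0.0106, 0.4074]
tool_rot: [0.001, 1.0, 0.0, 0.004]
contact_force: [0.3, -0.4, -0.7]
finger_gap: 0.095
gripper_force: 0.0
```

>>> carry_out(series=[[-1,[0.02,0.3,0],[0,0,0]],[-1,[0.04,0.5,0],[0,0,0]],[-1,[0.049,0.702,0],[0,0,0]]])

```text
time_s: 38.9
tool_pos: [0.5177, -0.0959, 0.4016]
tool_rot: [-0.0, 1.0, 0.0, -0.0]
contact_force: [0.2, -0.2, -0.2]
finger_gap: 0.0953
gripper_force: 0.0
```

>>> carry_out(series=[[-1,[0.02,0.3,0],[0,0,0]],[-1,[0.04,0.5,0],[0,0,0]],[-1,[0.049,0.702,0],[0,0,0]]])

```text
time_s: 39.2
tool_pos: [0.5251, -0.2017, 0.4013]
tool_rot: [-0.0, 1.0, -0.0, -0.0]
contact_force: [-0.7, 0.9, 0.1]
finger_gap: 0.0953
gripper_force: 0.0
```

>>> carry_out(series=[[-1,[0.02,0.3,0.03],[0,0,0]],[-1,[0.04,0.5,0.07],[0,0,0]],[-1,[0.049,0.702,0.1],[0,0,0]],[-1,[0.049,0.702,0.1],[0,0,0]],[-1,[0.049,0.702,0.1],[0,0,0]],[-1,[0.049,0.702,0.1],[0,0,0]]])

```text
time_s: 39.8
tool_pos: [0.5325, -0.3045, 0.387]
tool_rot: [-0.0, 1.0, 0.0, -0.0]
contact_force: [-0.2, 0.0, -0.4]
finger_gap: 0.0953
gripper_force: 0.0
```

```bash
python3 d.py m4 .531,-.306,.024,.03,.09 .511,.011,.026,.03,.1 2>/dev/null
```

```text
.531,-.306,.024,.03,.09 t [ 0.5324 -0.3053] 217 0.0003
.531,-.306,.024,.03,.09 s [ 0.5332 -0.3053] 389 0.0008
.511,.011,.026,.03,.1 t [0.511 0.011] 35 0.0002
.511,.011,.026,.03,.1 s [0.5122 0.0099] 792 0.0006
[ 0.53264513 -0.30435994  0.38752414]
```

>>> carry_out(series=[[-1,[0,0,0.33],[0,0,0]],[-1,[0,0,0.63],[0,0,0]],[-1,[0,0,0.83],[0,0,0]],[-1,[0,0,0.95],[0,0,0]],[-1,[0,0,0.95],[0,0,0]],[-1,[0,0,0.95],[0,0,0]]])

```text
time_s: 40.5
tool_pos: [0.5329, -0.305, 0.2455]
tool_rot: [0.0, 1.0, 0.0, 0.0]
contact_force: [0.7, 0.3, 0.1]
finger_gap: 0.0949
gripper_force: 0.0
```

>>> carry_out(series=[[1,[0,0,0],[0,0,0]],[1,[0,0,0],[0,0,0]],[1,[0,0,0],[0,0,0]],[1,[0,0,0],[0,0,0]],[1,[0,0,0],[0,0,0]],[1,[0,0,0],[0,0,0]],[1,[0,0,0],[0,0,0]]])

```text
time_s: 41.2
tool_pos: [0.5325, -0.3054, 0.2449]
tool_rot: [0.0, 1.0, 0.0, 0.0]
contact_force: [-0.1, 0.5, 1.6]
finger_gap: 0.0512
gripper_force: 25.0
```

>>> carry_out(series=[[1,[0,0,-0.25],[0,0,0]],[1,[0,0,-0.5],[0,0,0]],[1,[0,0,-0.75],[0,0,0]],[1,[0,0,-0.99],[0,0,0]],[1,[0,0,-0.99],[0,0,0]]])

```text
time_s: 41.7
tool_pos: [0.5327, -0.3055, 0.3978]
tool_rot: [0.002, 1.0, 0.0, 0.003]
contact_force: [0.5, -0.4, -3.7]
finger_gap: 0.0515
gripper_force: 25.0
```

>>> carry_out(series=[[1,[0.03,-0.2,-0.02],[0,0,0]],[1,[0.07,-0.45,-0.05],[0,0,0]],[1,[0.1,-0.7,-0.07],[0,0,0]],[1,[0.129,-0.878,-0.07],[0,0,0]]])

```text
time_s: 42.1
tool_pos: [0.5517, -0.1717, 0.4027]
tool_rot: [-0.0, 1.0, 0.0, -0.001]
contact_force: [0.7, -1.1, -4.2]
finger_gap: 0.0515
gripper_force: 25.0
```

>>> carry_out(series=[[1,[0.03,-0.2,0],[0,0,0]],[1,[0.07,-0.45,0],[0,0,0]],[1,[0.1,-0.7,0],[0,0,0]],[1,[0.129,-0.878,0],[0,0,0]]])

```text
time_s: 42.5
tool_pos: [0.571, -0.0399, 0.4023]
tool_rot: [-0.0, 1.0, 0.0, -0.001]
contact_force: [-0.3, 0.1, -4.0]
finger_gap: 0.0515
gripper_force: 25.0
```

>>> carry_out(series=[[1,[0.03,-0.2,0],[0,0,0]],[1,[0.07,-0.45,0],[0,0,0]],[1,[0.1,-0.7,0],[0,0,0]],[1,[0.129,-0.878,0],[0,0,0]],[1,[0.129,-0.878,0],[0,0,0]],[1,[0.129,-0.878,0],[0,0,0]]])

```text
time_s: 43.1
tool_pos: [0.5904, 0.0901, 0.4024]
tool_rot: [0.0, 1.0, 0.001, -0.001]
contact_force: [-1.2, -0.4, -3.0]
finger_gap: 0.0515
gripper_force: 25.0
```

>>> carry_out(series=[[1,[0,0,0.25],[0,0,0]],[1,[0,0,0.5],[0,0,0]],[1,[0,0,0.7],[0,0,0]],[1,[0,0,0.85],[0,0,0]],[1,[0,0,0.93],[0,0,0]],[1,[0,0,0.96],[0,0,0]],[1,[0,0,0.96],[0,0,0]],[1,[0,0,0.96],[0,0,0]]])

```text
time_s: 43.9
tool_pos: [0.5908, 0.0895, 0.2608]
tool_rot: [0.0, 1.0, -0.0, 0.001]
contact_force: [-0.4, -0.1, -3.9]
finger_gap: 0.0519
gripper_force: 25.0
```

>>> carry_out(series=[[1,[0,0,0.012],[0,0,0]],[1,[0,0,0.022],[0,0,0]],[1,[0,0,0.022],[0,0,0]],[0.2,[0,0,0.022],[0,0,0]],[-1,[0,0,0.022],[0,0,0]],[-1,[0,0,0.022],[0,0,0]],[-1,[0,0,0.022],[0,0,0]],[-1,[0,0,0.022],[0,0,0]],[-1,[0,0,0.022],[0,0,0]]])

```text
time_s: 44.8
tool_pos: [0.5905, 0.0897, 0.2565]
tool_rot: [0.0, 1.0, 0.0, 0.0]
contact_force: [0.3, -0.2, 0.1]
finger_gap: 0.0863
gripper_force: 0.0
```

>>> carry_out(series=[[-1,[0,0,-0.1],[0,0,0]],[-1,[0,0,-0.35],[0,0,0]],[-1,[0,0,-0.7],[0,0,0]],[-1,[0,0,-0.97],[0,0,0]],[-1,[0,0,-0.97],[0,0,0]]])

```text
time_s: 45.3
tool_pos: [0.5908, 0.0898, 0.4079]
tool_rot: [-0.0, 1.0, 0.0, 0.005]
contact_force: [0.2, -1.8, -0.7]
finger_gap: 0.0955
gripper_force: 0.0
```

>>> carry_out(series=[[-1,[0.02,0.3,0],[0,0,0]],[-1,[0.04,0.6,0],[0,0,0]],[-1,[0.046,0.88,0],[0,0,0]]])

```text
time_s: 45.6
tool_pos: [0.5974, -0.0437, 0.4015]
tool_rot: [0.0, 1.0, 0.0, -0.0]
contact_force: [1.3, 0.2, 1.0]
finger_gap: 0.0951
gripper_force: 0.0
```

>>> carry_out(series=[[-1,[0.02,0.3,0],[0,0,0]],[-1,[0.04,0.6,0],[0,0,0]],[-1,[0.046,0.88,0],[0,0,0]]])

```text
time_s: 45.9
tool_pos: [0.6042, -0.1763, 0.4013]
tool_rot: [-0.0, 1.0, -0.0, -0.0]
contact_force: [1.3, 1.4, 0.2]
finger_gap: 0.0952
gripper_force: 0.0
```

>>> carry_out(series=[[-1,[0.02,0.3,0.03],[0,0,0]],[-1,[0.04,0.6,0.07],[0,0,0]],[-1,[0.046,0.88,0.1],[0,0,0]],[-1,[0.046,0.88,0.1],[0,0,0]],[-1,[0.046,0.88,0.1],[0,0,0]],[-1,[0.046,0.88,0.1],[0,0,0]]])

```text
time_s: 46.5
tool_pos: [0.6113, -0.3054, 0.3867]
tool_rot: [-0.0, 1.0, 0.0, -0.0]
contact_force: [-0.2, -0.3, 0.2]
finger_gap: 0.0951
gripper_force: 0.0
```

```bash
python3 d.py m5 .611,-.306,.026,.02,.098 .5905,.09,.024,.042,.105 2>/dev/null
```

```text
.611,-.306,.026,.02,.098 t [ 0.6106 -0.3061] 373 0.0003
.611,-.306,.026,.02,.098 s [ 0.6117 -0.3065] 507 0.0009
.5905,.09,.024,.042,.105 t [0.5911 0.0904] 97 0.0001
.5905,.09,.024,.042,.105 s [0.5907 0.0887] 718 0.0005
[ 0.61148499 -0.30503712  0.3872201 ]
```

>>> carry_out(series=[[-1,[0,0,0.33],[0,0,0]],[-1,[0,0,0.63],[0,0,0]],[-1,[0,0,0.83],[0,0,0]],[-1,[0,0,0.95],[0,0,0]],[-1,[0,0,0.95],[0,0,0]],[-1,[0,0,0.95],[0,0,0]]])

```text
time_s: 47.2
tool_pos: [0.6117, -0.3057, 0.2453]
tool_rot: [0.0, 1.0, 0.001, 0.0]
contact_force: [-0.6, 0.2, -0.9]
finger_gap: 0.095
gripper_force: 0.0
```

>>> carry_out(series=[[1,[0,0,0],[0,0,0]],[1,[0,0,0],[0,0,0]],[1,[0,0,0],[0,0,0]],[1,[0,0,0],[0,0,0]],[1,[0,0,0],[0,0,0]],[1,[0,0,0],[0,0,0]],[1,[0,0,0],[0,0,0]]])

```text
time_s: 47.9
tool_pos: [0.6113, -0.3063, 0.2446]
tool_rot: [-0.0, 1.0, 0.0, -0.0]
contact_force: [-0.6, 0.8, 0.8]
finger_gap: 0.0519
gripper_force: 25.0
```

>>> carry_out(series=[[1,[0,0,-0.25],[0,0,0]],[1,[0,0,-0.5],[0,0,0]],[1,[0,0,-0.75],[0,0,0]],[1,[0,0,-0.99],[0,0,0]],[1,[0,0,-0.99],[0,0,0]]])

```text
time_s: 48.4
tool_pos: [0.6114, -0.3063, 0.3981]
tool_rot: [0.002, 1.0, 0.0, 0.003]
contact_force: [0.6, -0.5, -2.3]
finger_gap: 0.0516
gripper_force: 25.0
```

>>> carry_out(series=[[1,[-0.02,-0.2,-0.02],[0,0,0]],[1,[-0.04,-0.4,-0.05],[0,0,0]],[1,[-0.06,-0.6,-0.07],[0,0,0]],[1,[-0.071,-0.78,-0.07],[0,0,0]]])

```text
time_s: 48.8
tool_pos: [0.6002, -0.188, 0.4026]
tool_rot: [-0.0, 1.0, 0.0, -0.001]
contact_force: [-0.1, -0.2, -2.9]
finger_gap: 0.0516
gripper_force: 25.0
```

>>> carry_out(series=[[1,[-0.02,-0.2,0],[0,0,0]],[1,[-0.04,-0.4,0],[0,0,0]],[1,[-0.06,-0.6,0],[0,0,0]],[1,[-0.071,-0.78,0],[0,0,0]],[1,[-0.071,-0.78,0],[0,0,0]],[1,[-0.071,-0.78,0],[0,0,0]]])

```text
time_s: 49.4
tool_pos: [0.5899, -0.072, 0.4027]
tool_rot: [0.0, 1.0, 0.001, -0.001]
contact_force: [-0.4, -1.2, -3.2]
finger_gap: 0.0516
gripper_force: 25.0
```

>>> carry_out(series=[[1,[0,0,0.25],[0,0,0]],[1,[0,0,0.5],[0,0,0]],[1,[0,0,0.7],[0,0,0]],[1,[0,0,0.85],[0,0,0]],[1,[0,0,0.93],[0,0,0]],[1,[0,0,0.96],[0,0,0]],[1,[0,0,0.96],[0,0,0]],[1,[0,0,0.96],[0,0,0]]])

```text
time_s: 50.2
tool_pos: [0.5902, -0.0725, 0.2605]
tool_rot: [0.0, 1.0, -0.0, 0.001]
contact_force: [-0.1, 0.0, -2.4]
finger_gap: 0.0519
gripper_force: 25.0
```

Release, rise, move away towards the mat and check.

>>> carry_out(series=[[1,[0,0,0.012],[0,0,0]],[1,[0,0,0.022],[0,0,0]],[1,[0,0,0.022],[0,0,0]],[0.2,[0,0,0.022],[0,0,0]],[-1,[0,0,0.022],[0,0,0]],[-1,[0,0,0.022],[0,0,0]],[-1,[0,0,0.022],[0,0,0]],[-1,[0,0,0.022],[0,0,0]],[-1,[0,0,0.022],[0,0,0]]])

```text
time_s: 51.1
tool_pos: [0.59, -0.0723, 0.2563]
tool_rot: [0.0, 1.0, 0.0, 0.0]
contact_force: [0.4, -0.5, 0.3]
finger_gap: 0.0867
gripper_force: 0.0
```

>>> carry_out(series=[[-1,[0,0,-0.1],[0,0,0]],[-1,[0,0,-0.35],[0,0,0]],[-1,[0,0,-0.7],[0,0,0]],[-1,[0,0,-0.97],[0,0,0]],[-1,[0,0,-0.97],[0,0,0]]])

```text
time_s: 51.6
tool_pos: [0.5902, -0.0722, 0.4076]
tool_rot: [0.001, 1.0, 0.0, 0.005]
contact_force: [0.0, 0.1, -1.0]
finger_gap: 0.0952
gripper_force: 0.0
```

>>> carry_out(series=[[-1,[-0.1,0.3,0],[0,0,0]],[-1,[-0.2,0.6,0],[0,0,0]],[-1,[-0.3,0.98,0],[0,0,0]]])

```text
time_s: 51.9
tool_pos: [0.5464, -0.2115, 0.4013]
tool_rot: [-0.0, 1.0, 0.001, -0.0]
contact_force: [1.3, -0.9, 0.3]
finger_gap: 0.0953
gripper_force: 0.0
```

>>> carry_out(series=[[-1,[-0.1,0.3,0],[0,0,0]],[-1,[-0.2,0.6,0],[0,0,0]],[-1,[-0.3,0.98,0],[0,0,0]],[-1,[-0.3,0.98,0],[0,0,0]],[-1,[-0.3,0.98,0],[0,0,0]]])

```text
time_s: 52.4
tool_pos: [0.5016, -0.3591, 0.4008]
tool_rot: [-0.0, 1.0, -0.001, -0.0]
contact_force: [0.2, 0.9, 0.3]
finger_gap: 0.0951
gripper_force: 0.0
```

```bash
python3 d.py m6 .59,-.072,.026,.04,.11 .5905,.09,.024,.042,.105 .511,.011,.026,.03,.1 .5213,.2974,.0262,.064,.096 2>/dev/null; python3 -c "
from h import *
for n in('top','side'):
    f=cams.grab_frame(n);q=outline_of(f,'gauge')[0];P,_,_=cloud(f,q['pixels']);print(np.round(np.median(P,0),3))
cv2.imwrite('pics/end_s.png',f['pixels'][:,:,::-1])"
```

```text
.59,-.072,.026,.04,.11 t [ 0.5897 -0.0719] 142 0.0002
.59,-.072,.026,.04,.11 s [ 0.5909 -0.073 ] 624 0.0007
.5905,.09,.024,.042,.105 t [0.5911 0.0903] 95 0.0001
.5905,.09,.024,.042,.105 s [0.5907 0.0887] 720 0.0005
.511,.011,.026,.03,.1 t [0.5111 0.0112] 39 0.0002
.511,.011,.026,.03,.1 s [0.5122 0.01  ] 794 0.0006
.5213,.2974,.0262,.064,.096 t [0.5196 0.2969] 277 0.002
.5213,.2974,.0262,.064,.096 s [0.5212 0.2981] 732 0.0005
[ 0.50240662 -0.35688715  0.40123845]
[0.507 0.1   0.032]
[0.505 0.11  0.032]
```

View pics/end_s.png

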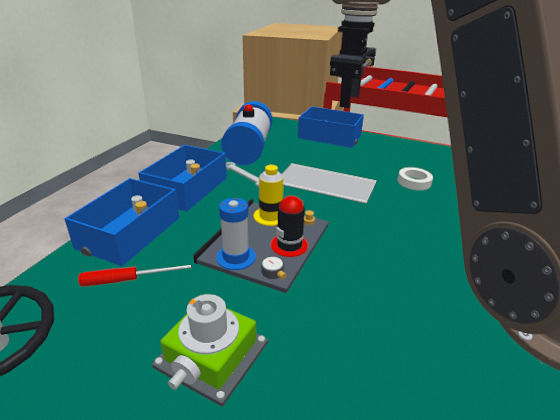

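View pics/m6.png

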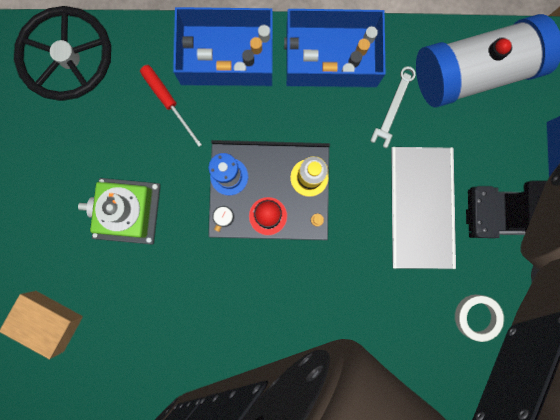

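All three stand on their own pads: cylinder (228,172), can (310,172), indicator (268,214). The hub is seated at (117,208) and the gauge at (223,216) hasn't moved.

```bash
python3 -c "
from workcell import ctrl
print(ctrl.close_job())"
```

```text
the job is handed in; nothing more can be done
None
```

The job is done and handed in after about 52 s of robot time. The hub is fully seated over the key, the can, indicator and cylinder stand on their own pads, and the gauge was left undisturbed.

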